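# Set the filament dryer's timer on by four clicks and start it

## Task

With a fingertip, push the tab of the filament dryer's click dial round clockwise (seen from above) by exactly four clicks from where it now stands, never letting it go on to a fifth. Then press the round start button beside it fully down with a fingertip and let it spring up, leaving the dial on that fourth click. Push gently, and leave the printed bracket, the jar and the wrench where they are.

Things in the scene. Friction and masses are not known exactly. Their poses are not given: they have to be found in the camera images.
- dryer: Filament dryer, fixed: a low white cabinet 340 x 300 x 100 mm (x, y, z), flat top 100 mm above the work surface; the origin is the centre of its underside. Its -x third is a white control deck carrying the click dial and the start button, one towards +y and one towards -y (which is which varies); the +x two thirds are a clear flat lid over a spool.
- dial_axis (a point): Point on the dial's turning axis (vertical), at the height of the top face of the dial's disc, 21 mm above the deck. The point does not turn. The disc is black, 92 mm in diameter, 18 mm thick, over a grey scale plate 124 mm in diameter and 3 mm thick with 11 short tick marks, one per click position.
- tab (a point): Point on the dial's finger tab, 40 mm out from the dial's axis, on the tab's mid-line, 12 mm above the disc's top face; turns with the dial. The tab is an upright black bar with a white line along its top, moulded on the disc: it runs radially from 12 mm to 44 mm out from the axis, 14 mm thick, and stands 25 mm above the disc's top face (46 mm above the deck).
- dial (a joint): Angle of the dial (rad), growing clockwise seen from above. It clicks into rest at every 0.4189 rad (24 degrees; 15 to a full turn): 0, 0.419, 0.838 ... up to a stop at 4.189; a stop also lies at 0. It starts on one of the rests 0 to 1.257. Leaving a rest takes about 3 to 4 N at the end of the tab (more nearer the axis); half-way to the next rest it gives way and the dial snaps ahead by itself into that rest and stays.
- start_top (a point): Centre of the top face of the start button: a round white push button 34 mm in diameter in a grey housing on the deck; pressed straight down.
- start (a joint): Travel of the start button (m): 0 released, 0.006 fully down; a spring pushes it back up; fully down takes 5 N.
- bracket: Bystander: small loose orange printed bracket, 50 x 30 x 28 mm, lying on the clear lid; the origin is the centre of its underside.
- jar: Bystander: loose closed jar, 64 mm in diameter, 85 mm high, standing on the work surface at the +y side of the dryer; the origin is the centre of its underside.
- wrench: Bystander: loose wrench 150 mm long lying on the work surface at the -y side of the dryer; the origin lies on its underside.

How it is judged (in metres and radians):
On the way, in this order (a step that is already met when the one before it is completed fails the run):
1. the dial rests on the fourth click clockwise from its start, the button still up (distance of tab from where it was at the start of the episode between 0.056 and 0.0625 m and value of joint start below 0.0015 m and velocity of joint dial between -0.1 and 0.1 rad/s), for 0.2 s.
2. the start button is pressed fully down (at least 4.5 of its 6 mm) (value of joint start above 0.0045 m), for 0.05 s.
At the end, for the whole second after the job is handed in: The dial rests on the fourth click clockwise from its start (within about 6 degrees), the start button is up again, and the bracket, the jar and the wrench are within 15 mm of where they stood (all of step 1 and distance of each of bracket, jar, wrench from where it was at the start of the episode below 0.015 m); the robot touches nothing.
It fails at once if the dial goes on towards a fifth click (distance of tab from where it was at the start of the episode above 0.066 m).
It fails at once if the start button is pressed before the dial has made its four clicks (value of joint start above 0.003 m and distance of tab from where it was at the start of the episode below 0.053 m).
It fails at once if the dial or the button is pushed with more than 25 N by the fingers (contact force between any of dial, start and the fingers above 25 N).
It fails at once if the bracket, the jar or the wrench is lifted or moved more than 15 mm (distance of any of bracket, jar, wrench from where it was at the start of the episode above 0.015 m).
It also fails if it takes over 51 s, if anything falls off the work surface, if the arm or the gripper's body presses on something with over 40 N, if the wrist force passes 120 N, or if a joint passes its speed limit or range.

## Robot

A 6-joint arm with a two-finger parallel gripper is mounted at the origin on the work surface. World frame = base frame: x ahead of the robot, y to its left, z up, the work surface at z = 0. Lengths are in mm, angles in rad, forces in N, time in s.
With the tool pointing down it reaches from about 350 to 975 mm from the base axis. Payload 7.1 kg.
Tool frame: the origin (TCP) lies at the very end of the fingers, on their centre line; the grasp point (between the pads) lies 19 mm behind it (ctrl.grasp_offset is the distance from the TCP to the grasp point, in mm); z points along the fingers, y is the line along which they close (so a half turn about z gives the same grasp; the last joint's range is limited). The gripper opens to 88 mm and grips with 3 to 60 N. Pads are 20 mm wide; open, the fingers measure 115 mm over their backs; the gripper's body (75 mm by 178 mm) begins 61 mm behind the grasp point.
Start: joints at [-1.149, 0.423, 1.63, -0, 1.089, -0.019], TCP at [266.679, -565.232, 190.075] pointing down, gripper open.
Joint ranges: [-3, 3], [-0.9, 2.11], [0.09, 2.58], [-1.31, 4.45], [0.11, 2.69], [-2.54, 2.54]. Speed limits (rad/s): [2.39, 2.39, 3.01, 3.14, 3.14, 3.14].

## Interface

Orientations are given as a rotation vector (axis times angle).
In Python, from workcell import ctrl, viewer, ticket, models gives the robot as it stands.
- The arm moves only by the tool play_rows, never from a script. Its arguments are lists of equal length, an entry for each row: "dp": the shift along the world's x, y, z in mm, a list of three; "yaw": the turn about the world's z in degrees. In form: {"dp": [[tx, ty, tz], ...], "yaw": [yaw, ...]}. A call has 1 to 8 rows; each row shifts and turns the commanded pose from where the row before left it; what a row does not reach is not made up. A row lasts 1/12 s, in which the tool goes at most 41.7 mm and 7.16 degrees, less where a joint would pass 70% of its speed; a pose out of reach is approached as far as the arm can. A call is refused whole if a number of a shift passes 41.7 or a number of a turn 7.16, either way. A call with a gripper value outside its range is refused whole. "gripper" is the closure, from 0 (fully open) to 1 (shut), set as the call begins (left out, the last holds). The fingers move at their own pace and stop on an object; the grip force is fixed at half the most. Time passes only in rows, so rows that do not move let the fingers close. It gives the time, the measured TCP pose, the force, the opening and the grip force at its end, in the units of the state.
- ctrl.get_obs(): the state, without advancing time (a new reading comes with each control period).
- viewer.get_image(name): name is "scene" or "top" or "wrist"; returns a dict with "pixels" (480x640x3 uint8, red, green, blue), "range_z" (480x640 float32, mm along the optical axis (not along the pixel's ray), 0 where there is no reading), "fx", "fy", "cx", "cy" (pixels), "T" (4x4, takes a point from camera to world coordinates); the wrist camera has in their place "hand_eye" (4x4, takes a point from camera to tool coordinates, whose origin is the TCP and whose axes are the flange's). Camera axes: x right, y up, looking along -z (the intrinsics and any distortion apply to the point x, -y, -z); pixel columns grow to the right and rows downward; lengths in mm; the calibration is good to about 2 mm. A picture is of the moment at which its call begins: read the wrist's pose just before it.
- ticket.close_job(): hands the job in; it is judged then, once.
Trained networks look in a picture, given as the dict that the camera call returned (one of the last four; its "shot" number tells which), for a name from the list of things; names that differ only in an ending like _2 or _b are one class to them, and where a whole thing is asked for, a point or a joint stands for the part that bears it (a point fixed in the world has none). Each returns a list of dicts, best first, with "conf" (0 to 1); they miss things now and then, are a little off and sometimes report something else, mostly with a low value. They report only what shows in the picture. A call takes as long as a camera call.
- models.look_for(picture, name): "bbox" ([centre column, centre row, width, height] in pixels, round what is visible of it).
- models.landmark_of(picture, name): "location" ([column, row] in pixels: a listed point, or the origin of a listed thing).
The state is a dict: "t": time; "qpos": joint angles; "qvel": joint speeds; "joint_torque": joint torques, N m; "ee_pos": TCP position; "orientation": TCP orientation; "ft_force": force on the tool from outside, world axes, zero at the start; "moment": the same for the moment, N m; "width": finger opening in mm; "grasp_force": force on a finger pad.
Only numpy, scipy, OpenCV 4.12 (cv2) and the standard library are available. Lean on these libraries where they do the work, as an engineer would, in place of code of your own. Each camera call takes 0.05 s, during which the arm holds its last target. There are 200 camera calls.

## Working session

There is one attempt and no reset: what is moved stays moved. The work goes in short steps, Python scripts to look and compute and a tool call to move; the robot and the scene stay as the last step left them, time stands still between calls to the robot, and variables do not carry over. Pictures are saved under pics/ and viewed, at most 10 in all, crops included, and the job is handed in when it is done.

Besides the shell and the picture viewer there is one more tool, called after "Emit:" as name(argument=value, ...), one argument or row to a line, values as JSON. play_rows: Moves the arm, as the interface text tells. Its arguments: {"type":"object","properties":{"dp":{"type":"array"},"yaw":{"type":"array"},"gripper":{"type":"number"}},"required":["dp","yaw"]}

```bash
mkdir -p pics; ls
cat > h.py <<'E'
import numpy as np, cv2
from workcell import ctrl, viewer, ticket, models
def pt(im,u,v,z=None):
    """pixel -> world; by depth, or by plane height z"""
    d=np.array([(u-im['cx'])/im['fx'],-(v-im['cy'])/im['fy'],-1.0])
    T=np.array(im['T']); R=T[:3,:3]; o=T[:3,3]
    if z is None:
        r=im['range_z'][int(round(v)),int(round(u))]; return R@(d*r)+o
    w=R@d; return o+w*(z-o[2])/w[2]
def save(im,n): cv2.imwrite('pics/'+n,cv2.cvtColor(im['pixels'],cv2.COLOR_RGB2BGR))
E
python3 - <<'E'
from h import *
np.set_printoptions(precision=1,suppress=True)
for c in ('top','scene'):
    im=viewer.get_image(c); save(im,c+'1.png'); print(c,[k for k in im], im['T'], im['fx'])
    for n in ('dryer','dial_axis','tab','start_top','bracket','jar','wrench'):
        r=models.landmark_of(im,n)[:2]
        for q in r: print(n,round(q['conf'],2),np.array(q['location']),pt(im,*q['location']))
E
```

```text
pics
top ['pixels', 'range_z', 'fx', 'fy', 'cx', 'cy', 'T', 'shot'] [[   0.     1.    -0.1  513.9]
 [  -1.     0.     0.    23.2]
 [   0.     0.1    1.  1090.9]
 [   0.     0.     0.     1. ]] 577.2478567441657
dryer 0.76 [374.4 233.4] [602.  -75.7 104.1]
dial_axis 0.66 [499.2 232.7] [ 614.7 -321.1    7.8]
dial_axis 0.58 [426.1 284. ] [ 516.3 -161.7  118.8]
tab 0.74 [412.6 268.6] [ 541.1 -134.4  145.9]
tab 0.49 [423.8 283.8] [ 516.6 -157.2  122. ]
start_top 0.68 [340.9 282.7] [516.9 -18.2 120.2]
jar 0.55 [244.4 209.6] [642.8 150.3  86.1]
wrench 0.93 [501.4 234.2] [ 611.8 -324.9    8.8]
wrench 0.27 [371.5 231.7] [604.9 -70.8 103.5]
scene ['pixels', 'range_z', 'fx', 'fy', 'cx', 'cy', 'T', 'shot'] [[  -0.1   -0.5    0.8 1333.1]
 [   1.    -0.     0.1   94.3]
 [  -0.     0.8    0.5  585.3]
 [   0.     0.     0.     1. ]] 571.9347179359623
dryer 0.93 [262.3 307.9] [744.9 -50.9 100.3]
dial_axis 0.62 [221.  204.5] [ 530.9 -155.1  137.5]
dial_axis 0.45 [123.2 300.1] [ 616.9 -316.2   -0.8]
tab 0.98 [231.7 210.5] [ 548.6 -133.3  136.9]
start_top 0.58 [311.3 210.7] [518.6  -8.5 123.5]
bracket 0.71 [242.3 267. ] [659.7 -95.6 105.7]
jar 0.72 [415.3 325.2] [688.7 159.4  33.4]
wrench 0.84 [124.4 298.4] [ 618.2 -312.6    3.9]
```

View pics/top1.png

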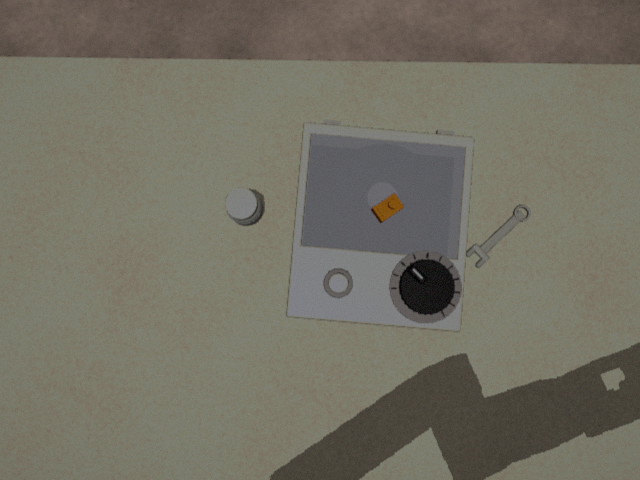

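Run:
```python
import cv2
im=cv2.imread('pics/top1.png')[215:345,310:490]
cv2.imwrite('pics/crop1.png',cv2.resize(im,None,fx=4.4,fy=4.4,interpolation=cv2.INTER_CUBIC))
```

```text
(no output)
```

View pics/crop1.png

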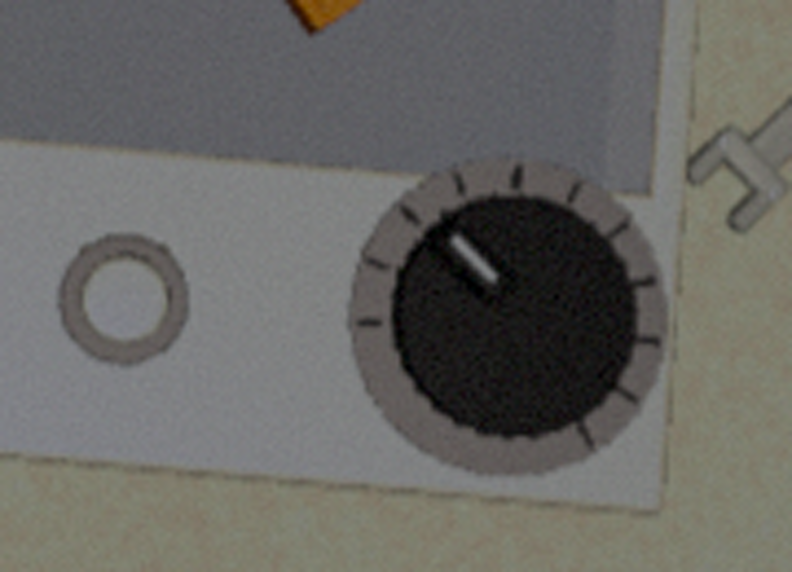

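The top view shows the dial at about (427,287), with the tab pointing up-left (+x,+y) at the third tick. The button is at (338,283) and the wrench is just right of the dial. Next I'll refine these numbers.

```bash
cat > meas.py <<'E'
from h import *
def tabangle(im,axis_uv=None,verbose=True):
    g=im['pixels'].astype(int).sum(2)/3
    lm=None
    # dark disc blob near the expected place
    T=np.array(im['T'])
    def proj(P):
        c=T[:3,:3].T@(np.array(P)-T[:3,3]); return np.array([im['cx']+im['fx']*c[0]/-c[2], im['cy']-im['fy']*c[1]/-c[2]])
    c0=proj([516,-161,112]); m=np.zeros(g.shape,np.uint8)
    cv2.circle(m,tuple(int(x) for x in c0),45,1,-1)
    dark=((g<45)&(m>0)).astype(np.uint8)
    n,l,s,c=cv2.connectedComponentsWithStats(dark); k=1+np.argmax(s[1:,4])
    cnt=max(cv2.findContours((l==k).astype(np.uint8),0,1)[0],key=cv2.contourArea)
    hull=cv2.convexHull(cnt); M=cv2.moments(hull); u=(M['m10']/M['m00'],M['m01']/M['m00'])
    ax=pt(im,*u,z=112); r=np.sqrt(M['m00']/np.pi)*abs((pt(im,u[0]+1,u[1],z=112)-ax)[:2]).max()
    inn=np.zeros(g.shape,np.uint8); cv2.drawContours(inn,[hull],-1,1,-1); inn=cv2.erode(inn,np.ones((7,7)))
    br=((g>75)&(inn>0)).astype(np.uint8); n,l,s,c=cv2.connectedComponentsWithStats(br,connectivity=8)
    k=1+np.argmax(s[1:,4]); vv,uu=np.nonzero(l==k)
    P=np.array([pt(im,a,b,z=146)[:2] for a,b in zip(uu,vv)]); mid=P.mean(0)
    d=mid-ax[:2]; w=np.linalg.svd(P-mid)[2][0]; w=w*np.sign(w@d)
    print('axis',ax.round(1),'r',r.round(1),'line mid',mid.round(1),'rad',np.hypot(*d).round(1),'ang(mid)',np.degrees(np.arctan2(d[1],d[0])).round(1),'ang(line)',np.degrees(np.arctan2(w[1],w[0])).round(1),'n',len(uu))
if __name__=='__main__':
    np.set_printoptions(precision=2,suppress=True)
    im=viewer.get_image('top'); tabangle(im)
    z=[pt(im,u,v)[2] for u,v in ((425,300),(434,290),(337,283),(341,283),(360,300),(350,305),(338,297))]; print(np.array(z))
    # button: housing ring outline
    g=im['pixels'].astype(np.uint8)[255:312,310:368].mean(2); print(g[::4,::4].astype(int))
    h=pt(im,338.5,283,z=118); print('button',h)
    s=viewer.get_image('scene'); save(s,'scene2.png')
    o=ctrl.get_obs(); print(o['t'],o['ee_pos'],o['orientation'],o['ft_force'],o['width'])
    from scipy.spatial.transform import Rotation as R; print(R.from_rotvec(o['orientation']).as_matrix())
E
python3 meas.py
```

```text
axis [ 511.9 -164.6  112. ] r 47.4 line mid [ 533.2 -142.5] rad 30.7 ang(mid) 46.2 ang(line) 45.4 n 28
[123.76 120.81 123.61 121.71 101.32 100.95 102.28]
[[129 126 130 128 129 129 129 128 128 128 127 126 128 129 132]
 [130 127 127 122 129 128 128 129 127 130 127 129 129 127 130]
 [129 129 128 125 129 131 128 130 127 126 126 124 129 126 131]
 [127 127 130 129 132 128 127 128 127 126 128 127 129 126 129]
 [130 127 128 131 129  85  89  92  92  67 130 130 127 129 128]
 [127 127 134 128  83  90 121 126 120  92  91 130 131 128 126]
 [127 129 127 130  94 122 127 128 127 122  92 128 129 133 125]
 [128 128 130 123  92 128 130 131 129 126  97 129 129 126 131]
 [133 132 132 129  93 119 132 131 130 112  91 130 128 129 129]
 [127 130 131 127  80  96 105 133 111  92  96 129 129 128 129]
 [129 130 127 128 131  92  93  94  92 110 129 133 126 127 130]
 [130 128 130 132 132 128 129 130 130 130 128 124 127 127 127]
 [132 131 134 129 130 131 130 128 129 128 129 127 128 126 130]
 [131 130 126 133 134 128 130 131 124 131 130 131 132 130 129]
 [128 130 126 129 129 133 130 129 131 129 128 130 128 131 127]]
button [516.32 -14.31 118.  ]
0.9 [ 266.67 -565.23  190.07] [-3.07 -0.69  0.  ] [-0.23  0.11  0.2 ] 87.94042510477418
[[ 0.9   0.43 -0.  ]
 [ 0.43 -0.9   0.  ]
 [-0.   -0.   -1.  ]]
```

Run:
```python
import cv2
im=cv2.imread('pics/scene2.png')[150:280,160:360]
cv2.imwrite('pics/crop2.png',cv2.resize(im,None,fx=4,fy=4,interpolation=cv2.INTER_CUBIC))
```

```text
(no output)
```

View pics/crop2.png

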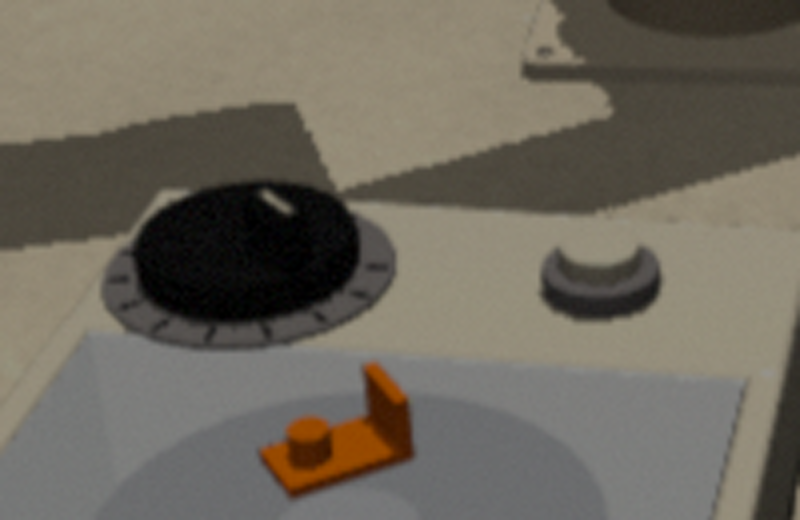

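The scene view confirms the dial on the -y side with its tab toward the button and lid, and the button raised above its housing on the +y side. Measured values are axis ≈ (512,-164.6), tab angle ≈ 45.5° and button ≈ (516,-14). I'll approach with the fingers closed.

Emit:
play_rows(
  dp=[
    [15.3, 28.2, 0],
    [15.3, 28.2, 0],
    [15.3, 28.2, 0],
    [15.3, 28.2, 0],
    [15.3, 28.2, 0],
    [15.3, 28.2, 0],
    [15.3, 28.2, 0],
    [15.3, 28.2, 0],
  ],
  yaw=[1.25, 1.25, 1.25, 1.25, 1.25, 1.25, 1.25, 1.25],
  gripper=1,
)

```text
t: 1.57
ee_pos: [389.6, -338.3, 190.3]
orientation: [2.993, 0.952, 0.0]
ft_force: [0.5, -0.3, 0.3]
width: 38.2
grasp_force: 0.0
```

Emit:
play_rows(
  dp=[
    [15.3, 28.2, 0],
    [15.3, 28.2, 0],
    [15.3, 28.2, 0],
    [15.3, 28.2, 0],
    [15.3, 28.2, 0],
    [15.3, 28.2, 0],
    [15.3, 28.2, 0],
    [15.3, 28.2, 0],
  ],
  yaw=[1.25, 1.25, 1.25, 1.25, 1.25, 1.25, 1.25, 1.25],
)

```text
t: 2.23
ee_pos: [512.1, -112.5, 190.3]
orientation: [2.899, 1.21, 0.001]
ft_force: [0.4, -0.2, -0.0]
width: 0.4
grasp_force: 0.0
```

```bash
cat > st.py <<'E'
from h import *
from scipy.spatial.transform import Rotation as R
A=np.array([512,-164.6])
def st():
    o=ctrl.get_obs(); p=np.array(o['ee_pos']); y=R.from_rotvec(o['orientation']).as_matrix()[:2,1]
    a=np.degrees(np.arctan2(y[1],y[0])); print('t',round(o['t'],2),'p',p.round(1),'yang',round(a,1),'F',np.round(o['ft_force'],1),'w',round(o['width'],1))
    th=np.radians(a+90); r=np.array([np.cos(th),np.sin(th)]); t=np.array([-r[1],r[0]]); d=p[:2]-A
    print('tool theta',round(a+90,1),'radial',round(d@r,1),'tangential',round(d@t,1))
    return o
if __name__=='__main__': st()
E
python3 st.py
```

```text
t 2.23 p [ 512.1 -112.5  190.3] yang -44.7 F [ 0.4 -0.2 -0. ] w 0.4
tool theta 45.3 radial 37.1 tangential 36.6
```

Emit:
play_rows(
  dp=[
    [0, 0, -15],
    [0, 0, -15],
    [0, 0, -15],
    [0, 0, -9],
    [0, 0, -5],
    [0, 0, 0],
  ],
  yaw=[0, 0, 0, 0, 0, 0],
)

```text
t: 2.73
ee_pos: [510.8, -114.0, 130.2]
orientation: [-2.899, -1.208, 0.002]
ft_force: [-0.4, -0.1, -0.6]
width: 0.3
grasp_force: 0.0
```

```bash
cat > plan.py <<'E'
import sys,json; from st import *
# plan from tool theta/tangential to a list: args th1 t1 n
th1,t1,n=float(sys.argv[1]),float(sys.argv[2]),int(sys.argv[3]); rad=36
o=st(); p=np.array(o['ee_pos']); y=R.from_rotvec(o['orientation']).as_matrix()[:2,1]
th0=np.degrees(np.arctan2(y[1],y[0]))+90
def tgt(th,t):
    a=np.radians(th); r=np.array([np.cos(a),np.sin(a)]); return A+rad*r+t*np.array([-r[1],r[0]])
t0=float(sys.argv[4])
q=p[:2].copy(); out=[]
for k in range(1,n+1):
    g=tgt(th0+(th1-th0)*k/n,t0+(t1-t0)*k/n); d=np.round(g-q,1); q=q+d; out.append([*d.tolist(),0])
print(json.dumps(out)); print('yaw',round((th1-th0)/n,2),'end',q.round(1))
im=viewer.get_image('wrist'); save(im,'w%.2f.png'%o['t'])
for m in ('tab','dial_axis'): print(m,[(round(x['conf'],2),np.round(x['location'])) for x in models.landmark_of(im,m)[:1]])
E
python3 plan.py 45 20 6 36
```

```text
t 2.73 p [ 510.8 -114.   130.2] yang -44.8 F [-0.4 -0.1 -0.6] w 0.3
tool theta 45.2 radial 35.1 tangential 36.4
[[2.9, -1.6, 0], [1.9, -1.8, 0], [1.9, -1.9, 0], [1.9, -1.9, 0], [2.0, -1.9, 0], [1.9, -1.9, 0]]
yaw -0.04 end [ 523.3 -125. ]
tab [(0.76, array([376., 268.]))]
dial_axis [(0.69, array([372., 322.]))]
```

Emit:
play_rows(
  dp=[
    [1.9, -1.9, 0],
    [1.9, -1.9, 0],
    [1.9, -1.9, 0],
    [1.9, -1.9, 0],
    [1.0, -1.0, 0],
    [1.0, -1.0, 0],
    [0, 0, 0],
  ],
  yaw=[0, 0, 0, 0, 0, 0, 0],
)

```text
t: 3.47
ee_pos: [521.3, -123.9, 131.1]
orientation: [2.9, 1.208, 0.0]
ft_force: [0.6, -0.3, -0.1]
width: 0.6
grasp_force: 0.0
```

```bash
python3 plan.py 45 20 6 22; ls pics
```

```text
t 3.47 p [ 521.3 -123.9  131.1] yang -44.8 F [ 0.6 -0.3 -0.1] w 0.6
tool theta 45.2 radial 35.5 tangential 22.1
[[0.7, 0.1, 0], [0.2, -0.3, 0], [0.3, -0.2, 0], [0.3, -0.3, 0], [0.2, -0.2, 0], [0.3, -0.2, 0]]
yaw -0.04 end [ 523.3 -125. ]
tab [(0.91, array([348., 270.]))]
dial_axis [(0.8, array([345., 322.]))]
crop1.png
crop2.png
scene1.png
scene2.png
top1.png
w2.73.png
w3.47.png
```

Emit:
play_rows(
  dp=[
    [0.5, -0.5, 0],
    [0.5, -0.5, 0],
    [0.5, -0.5, 0],
    [0.5, -0.5, 0],
    [0, 0, 0],
  ],
  yaw=[0, 0, 0, 0, 0],
)

```text
t: 4.03
ee_pos: [523.2, -125.7, 131.1]
orientation: [2.9, 1.209, 0.0]
ft_force: [0.5, 0.3, 0.1]
width: 0.4
grasp_force: 0.0
```

```bash
python3 plan.py 45 20 6 22; ls pics
```

```text
t 4.03 p [ 523.2 -125.7  131.1] yang -44.7 F [0.5 0.3 0.1] w 0.4
tool theta 45.3 radial 35.5 tangential 19.4
[[-1.2, 2.0, 0], [0.3, -0.3, 0], [0.2, -0.2, 0], [0.3, -0.3, 0], [0.3, -0.2, 0], [0.2, -0.3, 0]]
yaw -0.04 end [ 523.3 -125. ]
tab [(0.66, array([345., 269.]))]
dial_axis [(0.19, array([362., 112.]))]
crop1.png
crop2.png
scene1.png
scene2.png
top1.png
w2.73.png
w3.47.png
w4.03.png
```

View pics/w3.47.png

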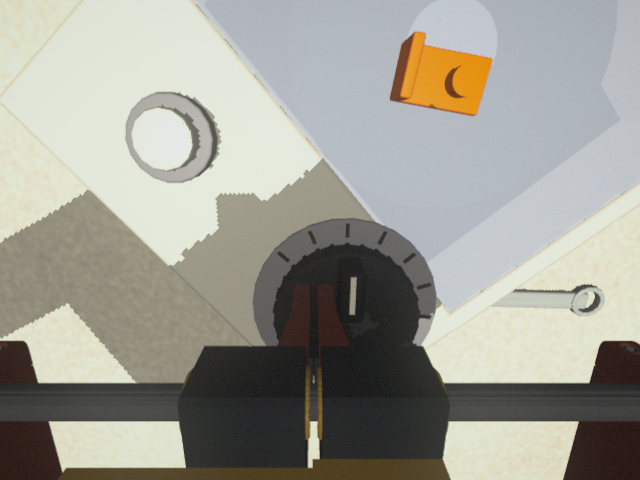

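The wrist view shows the tapered red fingertips at (315,290), just left of the tab at (350,290), so there is no contact yet. I'll keep advancing.

Emit:
play_rows(
  dp=[
    [0.7, -0.7, 0],
    [0.7, -0.7, 0],
    [0.7, -0.7, 0],
    [0, 0, 0],
  ],
  yaw=[0, 0, 0, 0],
)

```text
t: 4.52
ee_pos: [525.4, -127.9, 131.1]
orientation: [2.9, 1.209, 0.0]
ft_force: [0.2, 0.8, 0.8]
width: 0.7
grasp_force: 0.0
```

Emit:
play_rows(
  dp=[
    [0.5, -0.5, 0],
    [0.5, -0.5, 0],
    [0, 0, 0],
  ],
  yaw=[0, 0, 0],
)

```text
t: 4.77
ee_pos: [526.3, -128.8, 131.1]
orientation: [2.9, 1.209, 0.0]
ft_force: [-0.4, 0.1, -1.2]
width: 0.6
grasp_force: 0.0
```

```bash
python3 st.py
```

```text
t 4.77 p [ 526.3 -128.8  131.1] yang -44.7 F [-0.4  0.1 -1.2] w 0.6
tool theta 45.3 radial 35.5 tangential 15.0
```

Emit:
play_rows(
  dp=[
    [0.7, -0.7, 0],
    [0.7, -0.7, 0],
    [0, 0, 0],
  ],
  yaw=[0, 0, 0],
)

```text
t: 5.02
ee_pos: [527.7, -130.3, 131.1]
orientation: [2.9, 1.209, 0.0]
ft_force: [0.2, 0.1, 0.1]
width: 0.5
grasp_force: 0.0
```

```bash
python3 -c "
from meas import *
tabangle(viewer.get_image('top'))
im=viewer.get_image('wrist');save(im,'w5.png')"
```

```text
axis [ 515.6 -118.9  112. ] r 39.0 line mid [ 539.  -126.2] rad 24.5 ang(mid) -17.3 ang(line) -18.2 n 77
```

View pics/w5.png

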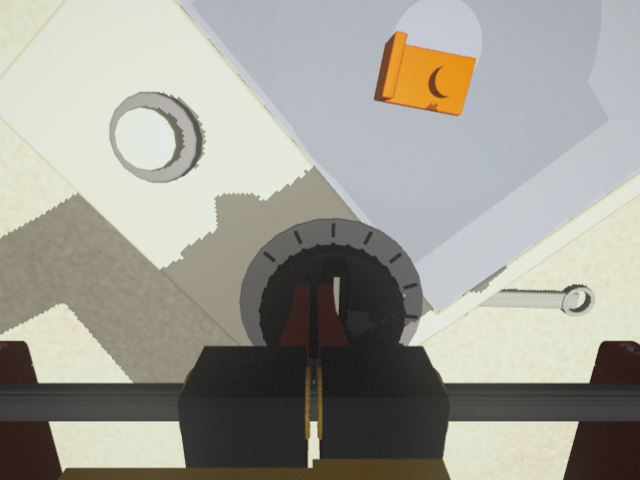

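The wrist view shows the fingertip (294-333, 285) overlapping the left half of the tab (325-350). I'll check this with the hand-eye geometry.

```bash
cat > wr.py <<'E'
from st import *
def shot(name=None):
    o=ctrl.get_obs(); im=viewer.get_image('wrist')
    Tw=np.eye(4); Tw[:3,:3]=R.from_rotvec(o['orientation']).as_matrix(); Tw[:3,3]=o['ee_pos']
    im['T']=Tw@np.array(im['hand_eye']); 
    if name: save(im,name)
    return o,im
def proj(im,P):
    T=im['T']; c=T[:3,:3].T@(np.array(P)-T[:3,3]); return np.array([im['cx']+im['fx']*c[0]/-c[2], im['cy']-im['fy']*c[1]/-c[2]])
def tab(im,lo=110):
    p=im['pixels'].astype(int); g=p.mean(2); Z=im['range_z']
    # white line: bright pixels whose depth puts them near z=146 and within 50 mm of the axis
    vv,uu=np.mgrid[150:400,200:500]; uu=uu.ravel(); vv=vv.ravel()
    P=np.array([pt(im,u,v) for u,v in zip(uu,vv)]); 
    top=(abs(P[:,2]-146)<4)&(np.hypot(*(P[:,:2]-A).T)<50)
    col=p[vv,uu]; grey=(col.max(1)-col.min(1))<40
    ln=top&grey&(g[vv,uu]>lo)
    Q=np.array([pt(im,u,v,z=146)[:2] for u,v in zip(uu[ln],vv[ln])]); m=Q.mean(0); w=np.linalg.svd(Q-m,full_matrices=False)[2][0]; d=m-A; w*=np.sign(w@d)
    print('line n',len(Q),'mid',m.round(1),'rad',np.hypot(*d).round(1),'ang(mid)',np.degrees(np.arctan2(d[1],d[0])).round(1),'ang(line)',np.degrees(np.arctan2(w[1],w[0])).round(1),'len',round(np.ptp((Q-m)@w),1))
if __name__=='__main__':
    o,im=shot(); st(); tab(im)
    print('cam',(np.array(im['hand_eye'])[:3,3]).round(0)); print('TCP px',proj(im,o['ee_pos']))
    Tw=R.from_rotvec(o['orientation']).as_matrix()
    for v,u in ((290,300),(290,328),(300,328),(320,328),(287,333),(270,330),(270,345),(262,340)):
        P=pt(im,u,v); print(u,v,P.round(1),(Tw.T@(P-o['ee_pos'])).round(1))
    print('axis px',proj(im,[*A,121]))
    # plate centre from bright scale: landmark
    for m,z in (('dial_axis',121),('start_top',122)): print(m,[(round(x['conf'],2),pt(im,*x['location'],z=z).round(1)) for x in models.landmark_of(im,m)[:2]])
E
python3 wr.py
```

```text
t 5.17 p [ 527.6 -130.1  131.1] yang -44.7 F [-0.1  0.9  0.4] w 0.3
tool theta 45.3 radial 35.4 tangential 13.2
line n 155 mid [ 535.  -138.6] rad 34.7 ang(mid) 48.6 ang(line) 47.6 len 21.2
cam [  85.   -1. -194.]
TCP px [315.41047309 279.96454686]
300 290 [ 530.7 -116.5  169.9] [ 11.9  -7.4 -38.8]
328 290 [ 540.  -125.6  170. ] [ 11.9   5.6 -38.9]
328 300 [ 539.9 -125.1  180.7] [ 12.2   5.2 -49.6]
328 320 [ 539.3 -124.8  197.6] [ 12.1   4.5 -66.5]
333 287 [ 535.9 -135.   145.9] [  2.4   9.3 -14.8]
330 270 [ 540.7 -127.9  142.5] [ 10.8   7.7 -11.5]
345 270 [ 546.3 -133.7  142.2] [ 10.6  15.7 -11.1]
340 262 [ 545.  -132.3  130.4] [10.7 13.9  0.7]
axis px [336.15594139 325.52317494]
dial_axis [(0.72, array([ 513.4, -160.2,  121. ]))]
start_top [(0.86, array([518. , -11.1, 122. ]))]
```

Emit:
play_rows(
  dp=[
    [0.7, -0.7, 0],
    [0.7, -0.7, 0],
    [0, 0, 0],
  ],
  yaw=[0, 0, 0],
)

```text
t: 5.52
ee_pos: [529.2, -131.7, 131.1]
orientation: [2.9, 1.209, 0.0]
ft_force: [0.5, -0.4, 0.7]
width: 0.3
grasp_force: 0.0
```

Emit:
play_rows(
  dp=[
    [0.7, -0.7, 0],
    [0.7, -0.7, 0],
    [0, 0, 0],
  ],
  yaw=[0, 0, 0],
)

```text
t: 5.77
ee_pos: [530.6, -133.1, 131.1]
orientation: [2.9, 1.209, 0.0]
ft_force: [0.6, -0.3, 0.4]
width: 0.6
grasp_force: 0.0
```

```bash
python3 wr.py | head -3
```

```text
t 5.82 p [ 530.5 -133.   131.1] yang -44.7 F [0.3 0.5 0.3] w 0.9
tool theta 45.3 radial 35.4 tangential 9.1
line n 35 mid [ 540.  -133.6] rad 41.7 ang(mid) 48.0 ang(line) 44.0 len 4.0
```

Run:
```python
from wr import *
o,im=shot('w6.png'); Tw=R.from_rotvec(o['orientation']).as_matrix()
c=im['pixels'][230:350,240:400]; c=np.clip(c.astype(float)*2.2+20,0,255).astype(np.uint8)
cv2.imwrite('pics/crop6.png',cv2.cvtColor(cv2.resize(c,None,fx=5,fy=5,interpolation=cv2.INTER_NEAREST),cv2.COLOR_RGB2BGR))
for v in (256,262,268,274,280,284,290):
    print(v,[tuple(int(x) for x in (Tw.T@(pt(im,u,v)-o['ee_pos'])).round()) for u in range(290,356,6)])
```

```text
256 [(7, -16, 22), (9, -12, 15), (10, -8, 12), (11, -4, 11), (11, -1, 10), (11, 3, 11), (11, 6, 11), (11, 10, 11), (11, 13, 11), (10, 17, 11), (10, 21, 12)]
262 [(7, -15, 11), (7, -11, 10), (7, -8, 11), (7, -4, 11), (7, -1, 10), (11, 3, 1), (11, 6, 0), (11, 9, 0), (10, 13, 2), (7, 17, 11), (7, 21, 10)]
268 [(3, -15, 11), (3, -12, 12), (3, -8, 11), (3, -4, 11), (3, -1, 11), (11, 2, -9), (11, 6, -8), (11, 9, -9), (10, 12, -8), (3, 17, 10), (3, 21, 11)]
274 [(-1, -15, 11), (-1, -12, 10), (-1, -8, 11), (-1, -4, 10), (-1, -1, 11), (9, 2, -13), (9, 6, -14), (10, 9, -14), (10, 12, -14), (-1, 17, 10), (-1, 21, 12)]
280 [(-4, -15, 10), (-5, -12, 12), (-5, -8, 12), (-5, -4, 12), (-5, -1, 10), (6, 2, -14), (6, 6, -13), (6, 9, -15), (6, 12, -13), (-5, 17, 11), (-5, 21, 11)]
284 [(-8, -15, 12), (-7, -12, 11), (12, -7, -32), (-7, -4, 10), (-8, -1, 11), (4, 2, -14), (12, 5, -32), (4, 9, -15), (4, 12, -15), (-8, 17, 11), (-7, 21, 11)]
290 [(-11, -15, 11), (12, -9, -39), (11, -7, -37), (12, -4, -39), (11, -1, -36), (12, 2, -38), (12, 5, -39), (12, 7, -39), (0, 12, -14), (-11, 17, 10), (-11, 21, 11)]
```

View pics/crop6.png

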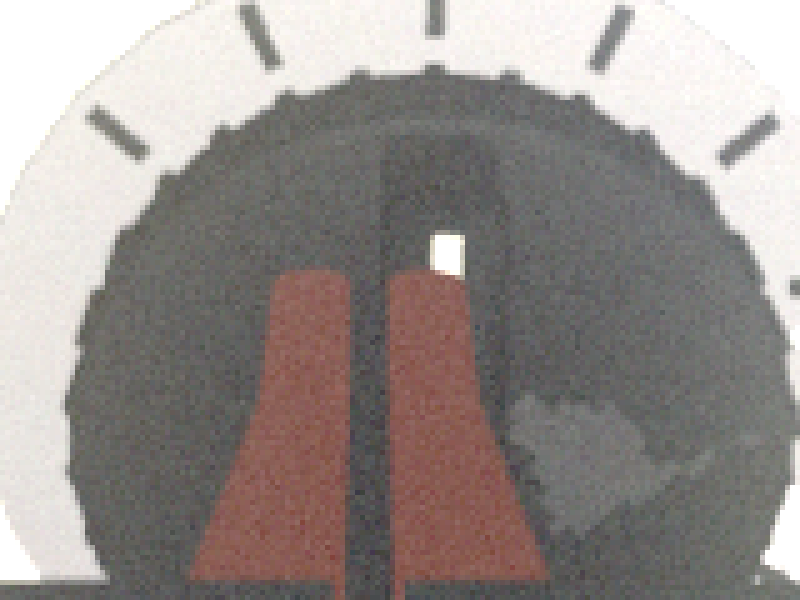

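The enhanced crop suggests that the red fingers end about 32 mm short of the nominal TCP and are hovering over the tab. I'll check from the scene camera.

Run:
```python
from wr import *
o=ctrl.get_obs(); im=viewer.get_image('scene'); Tw=R.from_rotvec(o['orientation']).as_matrix()
print('TCP',proj(im,o['ee_pos']),'tcp-39',proj(im,np.array(o['ee_pos'])+[0,0,39]))
c=im['pixels'][100:260,160:330]; c=np.clip(c.astype(float)*1.8+10,0,255).astype(np.uint8)
cv2.imwrite('pics/crop7.png',cv2.cvtColor(cv2.resize(c,None,fx=3.7,fy=3.7,interpolation=cv2.INTER_NEAREST),cv2.COLOR_RGB2BGR))
u=int(round(proj(im,o['ee_pos'])[0]))
for v in range(150,216,4): print(v,[tuple(int(x) for x in (Tw.T@(pt(im,a,v)-o['ee_pos'])).round()) for a in (u-8,u-4,u,u+4,u+8)])
```

```text
TCP [234.82139139 208.1314506 ] tcp-39 [232.2768802  186.79028656]
150 [(34, 21, -119), (7, -1, -104), (12, -5, -105), (9, -14, -101), (-456, -301, 131)]
154 [(13, 10, -103), (12, 2, -100), (11, -5, -98), (12, -12, -96), (-432, -285, 130)]
158 [(11, 9, -95), (10, 2, -93), (12, -4, -91), (13, -10, -90), (-415, -274, 132)]
162 [(11, 10, -89), (11, 3, -87), (13, -3, -86), (12, -10, -83), (-391, -258, 130)]
166 [(11, 11, -83), (12, 5, -81), (11, -3, -78), (13, -9, -77), (-375, -248, 132)]
170 [(10, 12, -76), (9, 4, -73), (11, -2, -72), (11, -9, -70), (-356, -235, 131)]
174 [(6, 10, -67), (12, 6, -68), (10, -2, -64), (10, -9, -62), (-335, -221, 130)]
178 [(6, 11, -60), (12, 7, -61), (10, -1, -58), (11, -8, -56), (-318, -210, 130)]
182 [(2, 9, -51), (11, 8, -54), (10, 0, -51), (13, -6, -50), (-297, -197, 129)]
186 [(0, 9, -44), (11, 9, -48), (8, -1, -43), (12, -6, -43), (-288, -190, 133)]
190 [(-1, 9, -36), (9, 8, -39), (12, 2, -39), (14, -3, -37), (-267, -177, 131)]
194 [(-275, -140, 131), (-267, -145, 129), (-264, -153, 131), (-255, -159, 130), (-252, -167, 131)]
198 [(-13, 5, -15), (-47, -22, 8), (-45, -28, 9), (-41, -34, 10), (-233, -154, 129)]
202 [(0, 13, -16), (6, 9, -17), (-31, -19, 8), (-27, -25, 9), (-24, -31, 10)]
206 [(4, 16, -12), (11, 13, -13), (11, 5, -10), (-17, -18, 9), (-13, -23, 10)]
210 [(0, 15, -2), (10, 13, -6), (726, 410, -454), (-6, -11, 10), (0, -15, 9)]
214 [(2, 16, 4), (11, 14, 1), (10, 7, 4), (7, -2, 9), (8, -9, 11)]
```

View pics/crop7.png

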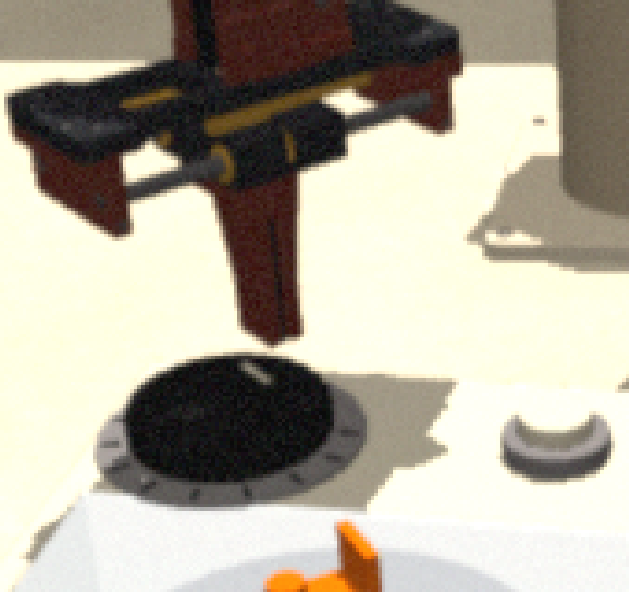

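The scene view confirms it: the finger ends float at about crop (275,345), well above the disc. The true tip is about 33 mm behind the reported TCP, so I'll correct for that. First I'll back off, then measure the tip precisely.

Emit:
play_rows(
  dp=[
    [-5, 5, 0],
    [-5, 5, 0],
    [-5, 5, 0],
    [0, 0, 0],
  ],
  yaw=[0, 0, 0, 0],
)

```text
t: 6.35
ee_pos: [513.7, -116.8, 130.9]
orientation: [-2.898, -1.209, 0.002]
ft_force: [-0.2, -0.2, -0.2]
width: 0.4
grasp_force: 0.0
```

Run:
```python
from wr import *
o,im=shot('w8.png'); st(); tab(im); Tw=R.from_rotvec(o['orientation']).as_matrix()
p=im['pixels'].astype(int)
for u in (297,302,306,322,327,331):
    red=[v for v in range(270,340) if p[v,u,0]>1.4*p[v,u,1] and p[v,u,0]>25]; v0=min(red)
    # front face at tool x: fit from depth lower down, then intersect edge ray with x=11.8
    Q=np.array([Tw.T@(pt(im,u,v)-o['ee_pos']) for v in range(v0+3,v0+40)]); fx=np.polyfit(Q[:,2],Q[:,0],1)
    C=Tw.T@(im['T'][:3,3]-o['ee_pos']); P=Tw.T@(pt(im,u,v0-.5)-o['ee_pos']); d=pt(im,u,v0-.5,z=100); d=Tw.T@(d-o['ee_pos'])-C
    xf=np.median(Q[:10,0]); s=(xf-C[0])/d[0]; print(u,v0,'front x',xf.round(1),'tip z',(C+d*s).round(1))
s=viewer.get_image('scene')
print('plate pts')
m=s['range_z']; 
best=[]
for v in range(90,200):
    for u in range(150,300):
        P=Tw.T@(pt(s,u,v)-o['ee_pos'])
        if abs(P[0])<60 and 45<abs(P[1])<120 and P[2]<-15: best.append((P[2],u,v,*P.round()))
best.sort(reverse=True); print([tuple(int(x) for x in b) for b in best[:12]])
```

```text
t 6.4 p [ 514.5 -117.2  131.1] yang -44.7 F [-0.1 -0.6 -0.6] w 0.7
tool theta 45.3 radial 35.5 tangential 31.5
line n 199 mid [ 533.6 -139.7] rad 33.0 ang(mid) 49.1 ang(line) 44.6 len 21.8
297 285 front x 11.8 tip z [ 11.8  -9.  -32.5]
302 285 front x 11.8 tip z [ 11.8  -6.6 -32.5]
306 288 front x 12.0 tip z [ 12.   -4.6 -36.2]
322 285 front x 11.9 tip z [ 11.9   2.9 -32.6]
327 284 front x 12.0 tip z [ 12.    5.4 -31.7]
331 286 front x 11.8 tip z [ 11.8   7.2 -33.6]
plate pts
[(-112, 268, 123, -29, -74, -113), (-113, 184, 148, -29, 81, -114), (-114, 291, 132, 32, -76, -114), (-114, 196, 155, 8, 81, -114), (-114, 286, 131, 23, -72, -114), (-114, 191, 152, -7, 81, -114), (-114, 194, 154, 3, 82, -114), (-114, 204, 160, 32, 82, -114), (-114, 280, 128, 7, -73, -114), (-114, 186, 149, -21, 81, -114), (-114, 288, 132, 29, -72, -115), (-114, 207, 159, 32, 77, -115)]
```

Emit:
play_rows(
  dp=[
    [0, 0, -10],
    [0, 0, -10],
    [0, 0, -8],
    [0, 0, -4],
    [0, 0, -3],
    [0, 0, 0],
  ],
  yaw=[0, 0, 0, 0, 0, 0],
)

```text
t: 6.95
ee_pos: [514.8, -117.8, 95.0]
orientation: [-2.899, -1.208, 0.002]
ft_force: [0.5, 0.2, 0.4]
width: 0.4
grasp_force: 0.0
```

```bash
sed -i "s/  print('tip'.*//" wr.py
python3 - <<'E'
from wr import *
o,im=shot(); st(); tab(im); Tw=R.from_rotvec(o['orientation']).as_matrix()
for v in (276,280,284,288): print(v,[tuple(int(x) for x in pt(im,u,v).round()) for u in (300,315,326,340,355)])
E
```

```text
t 7.0 p [ 515.1 -117.9   95.5] yang -44.8 F [ 1.4 -0.3  0.6] w 0.5
tool theta 45.2 radial 35.3 tangential 30.6
line n 239 mid [ 534.9 -138.4] rad 34.8 ang(mid) 48.9 ang(line) 44.7 len 17.5
276 [(513, -108, 103), (519, -114, 103), (524, -117, 106), (531, -120, 113), (537, -123, 117)]
280 [(511, -109, 103), (517, -116, 102), (523, -117, 111), (531, -119, 118), (537, -124, 120)]
284 [(518, -104, 127), (516, -116, 106), (527, -113, 127), (530, -120, 120), (535, -125, 120)]
288 [(518, -104, 132), (522, -110, 127), (527, -113, 131), (528, -122, 120), (534, -127, 121)]
```

Emit:
play_rows(
  dp=[
    [2, -2, 0],
    [2, -2, 0],
    [2, -2, 0],
    [1.5, -1.5, 0],
    [0.7, -0.7, 0],
    [0.7, -0.7, 0],
    [0, 0, 0],
  ],
  yaw=[0, 0, 0, 0, 0, 0, 0],
)

```text
t: 7.58
ee_pos: [524.5, -127.0, 96.2]
orientation: [2.9, 1.208, 0.0]
ft_force: [-0.3, 0.6, -0.4]
width: 0.3
grasp_force: 0.0
```

Emit:
play_rows(
  dp=[
    [0.5, -0.5, 0],
    [0.5, -0.5, 0],
    [0, 0, 0],
  ],
  yaw=[0, 0, 0],
)

```text
t: 7.83
ee_pos: [524.8, -127.4, 96.0]
orientation: [-2.899, -1.208, 0.001]
ft_force: [-1.6, 2.6, 1.7]
width: 0.4
grasp_force: 1.5
```

Emit:
play_rows(
  dp=[
    [0.5, -0.5, 0],
    [0.5, -0.5, 0],
    [0, 0, 0],
  ],
  yaw=[0, 0, 0],
)

```text
t: 8.08
ee_pos: [525.5, -127.9, 96.0]
orientation: [-2.898, -1.208, 0.001]
ft_force: [-3.0, 6.3, 3.4]
width: 0.3
grasp_force: 2.9
```

```bash
python3 wr.py | head -3
```

```text
t 8.13 p [ 525.5 -128.    96. ] yang -44.8 F [-2.4  5.3  3.9] w 0.3
tool theta 45.2 radial 35.6 tangential 16.2
line n 210 mid [ 536.3 -138.9] rad 35.4 ang(mid) 46.6 ang(line) 44.3 len 18.1
```

```bash
python3 plan.py 33 16 8 16.2
```

```text
t 8.23 p [ 525.5 -127.9   96. ] yang -44.8 F [-2.   5.4  3.6] w 0.4
tool theta 45.2 radial 35.6 tangential 16.2
[[1.3, -0.1, 0], [1.0, -0.4, 0], [1.0, -0.5, 0], [0.9, -0.5, 0], [1.0, -0.5, 0], [0.9, -0.5, 0], [0.9, -0.6, 0], [0.9, -0.5, 0]]
yaw -1.53 end [ 533.4 -131.5]
tab [(0.89, array([349., 297.]))]
dial_axis []
```

Emit:
play_rows(
  dp=[
    [1.0, -0.4, 0],
    [1.0, -0.4, 0],
    [1.0, -0.5, 0],
    [1.0, -0.5, 0],
    [0, 0, 0],
  ],
  yaw=[-1.5, -1.5, -1.5, -1.5, 0],
)

```text
t: 8.8
ee_pos: [530.7, -130.7, 96.1]
orientation: [2.959, 1.054, 0.001]
ft_force: [0.2, 0.7, 0.2]
width: 0.5
grasp_force: 0.0
```

```bash
python3 wr.py | head -3
```

```text
t 8.85 p [ 530.6 -130.8   96.1] yang -50.7 F [ 0.2  0.4 -0. ] w 0.5
tool theta 39.3 radial 35.8 tangential 14.3
line n 222 mid [ 540.4 -144.7] rad 34.6 ang(mid) 35.0 ang(line) 30.5 len 17.5
```

Emit:
play_rows(
  dp=[
    [0, 0, 0],
    [0, 0, 0],
    [0, 0, 0],
  ],
  yaw=[0, 0, 0],
)

```text
t: 9.2
ee_pos: [530.3, -130.7, 96.1]
orientation: [2.959, 1.056, 0.0]
ft_force: [-0.3, 0.2, -0.0]
width: 0.4
grasp_force: 0.0
```

```bash
python3 wr.py | head -3
```

```text
t 9.25 p [ 530.3 -130.7   96.1] yang -50.7 F [ 0.1 -0.  -0.1] w 0.6
tool theta 39.3 radial 35.6 tangential 14.7
line n 223 mid [ 542.6 -149.4] rad 34.2 ang(mid) 26.4 ang(line) 20.1 len 17.1
```

```bash
python3 plan.py 23 17 8 14.7 | sed -n 3,4p
python3 - <<'E'
from st import *
# per-row shifts for a -1.5 deg turn at several thetas, radial 36, tangential 17
for th in range(23,-66,-6):
    f=lambda th:(lambda r:36*r+17*np.array([-r[1],r[0]]))(np.array([np.cos(np.radians(th)),np.sin(np.radians(th))]))
    print(th,(A+f(th)).round(1),(f(th-1.5)-f(th)).round(2))
E
```

```text
[[1.3, -0.2, 0], [1.0, -0.5, 0], [1.0, -0.5, 0], [1.0, -0.6, 0], [1.0, -0.5, 0], [1.0, -0.6, 0], [1.0, -0.7, 0], [0.9, -0.6, 0]]
yaw -2.03 end [ 538.5 -134.9]
23 [ 538.5 -134.9] [ 0.77 -0.7 ]
17 [ 541.5 -137.8] [ 0.69 -0.78]
11 [ 544.1 -141. ] [ 0.61 -0.85]
5 [ 546.4 -144.5] [ 0.51 -0.91]
-1 [ 548.3 -148.2] [ 0.42 -0.96]
-7 [ 549.8 -152.1] [ 0.31 -0.99]
-13 [ 550.9 -156.1] [ 0.21 -1.02]
-19 [ 551.6 -160.2] [ 0.1  -1.04]
-25 [ 551.8 -164.4] [-0.01 -1.04]
-31 [ 551.6 -168.6] [-0.12 -1.04]
-37 [ 551.  -172.7] [-0.23 -1.02]
-43 [ 549.9 -176.7] [-0.33 -0.99]
-49 [ 548.4 -180.6] [-0.43 -0.95]
-55 [ 546.6 -184.3] [-0.53 -0.9 ]
-61 [ 544.3 -187.8] [-0.62 -0.84]
```

Emit:
play_rows(
  dp=[
    [1.1, -0.4, 0],
    [1.0, -0.5, 0],
    [1.0, -0.5, 0],
    [1.0, -0.6, 0],
    [1.0, -0.5, 0],
    [1.0, -0.6, 0],
    [1.0, -0.6, 0],
    [0.9, -0.6, 0],
  ],
  yaw=[-2, -2, -2, -2, -2, -2, -2, -2],
)

```text
t: 10.17
ee_pos: [538.2, -134.9, 96.0]
orientation: [-3.077, -0.631, 0.0]
ft_force: [-1.3, 1.1, 0.3]
width: 0.5
grasp_force: 0.8
```

Emit:
play_rows(
  dp=[
    [0.8, -0.7, 0],
    [0.7, -0.7, 0],
    [0.7, -0.8, 0],
    [0.7, -0.8, 0],
    [0.7, -0.8, 0],
    [0.6, -0.8, 0],
    [0, 0, 0],
  ],
  yaw=[-1.5, -1.5, -1.5, -1.5, -1.5, -1.5, 0],
)

```text
t: 10.75
ee_pos: [542.1, -139.2, 96.0]
orientation: [-3.117, -0.388, 0.001]
ft_force: [-0.9, 1.2, 1.4]
width: 0.6
grasp_force: 0.9
```

```bash
python3 wr.py | head -3
```

```text
t 10.8 p [ 542.2 -139.3   96. ] yang -75.7 F [-0.5  1.9  1.1] w 0.4
tool theta 14.3 radial 35.5 tangential 17.1
line n 202 mid [ 544.5 -154.3] rad 34.1 ang(mid) 17.6 ang(line) 13.4 len 17.2
```

Emit:
play_rows(
  dp=[
    [0.6, -0.8, 0],
    [0.6, -0.8, 0],
    [0, 0, 0],
    [0, 0, 0],
    [0, 0, 0],
  ],
  yaw=[-1.5, -1.5, 0, 0, 0],
)

```text
t: 11.32
ee_pos: [543.8, -141.3, 96.1]
orientation: [3.126, 0.309, 0.0]
ft_force: [0.0, -0.1, -0.1]
width: 0.2
grasp_force: 0.0
```

```bash
python3 wr.py | head -3
```

```text
t 11.37 p [ 543.8 -141.2   96.1] yang -78.7 F [-0.4  0.4  0.3] w 0.5
tool theta 11.3 radial 35.7 tangential 16.7
line n 215 mid [ 544.9 -162.9] rad 33.0 ang(mid) 3.0 ang(line) -3.6 len 16.3
```

Emit:
play_rows(
  dp=[
    [0.8, -1.1, 0],
    [0.8, -1.2, 0],
    [0.7, -1.2, 0],
    [0.7, -1.2, 0],
    [0.6, -1.2, 0],
    [0.6, -1.3, 0],
  ],
  yaw=[-2, -2, -2, -2, -2, -2],
)

```text
t: 11.97
ee_pos: [547.7, -148.0, 96.0]
orientation: [-3.141, 0.023, 0.001]
ft_force: [-0.5, 4.5, 0.4]
width: 0.6
grasp_force: 2.2
```

Emit:
play_rows(
  dp=[
    [0.4, -1.0, 0],
    [0.4, -1.0, 0],
    [0.4, -1.0, 0],
    [0.3, -1.0, 0],
    [0.3, -1.0, 0],
    [0.3, -1.0, 0],
    [0.2, -1.0, 0],
    [0, 0, 0],
  ],
  yaw=[-1.5, -1.5, -1.5, -1.5, -1.5, -1.5, -1.5, 0],
)

```text
t: 12.63
ee_pos: [550.5, -156.0, 96.1]
orientation: [3.125, -0.31, 0.001]
ft_force: [-0.7, -0.6, -0.2]
width: 0.5
grasp_force: 0.0
```

```bash
python3 wr.py | head -3
```

```text
t 12.68 p [ 550.5 -155.9   96.1] yang -101.3 F [-0.3 -0.3 -0.1] w 0.4
tool theta -11.3 radial 36.0 tangential 16.1
line n 199 mid [ 542.1 -175.9] rad 32.1 ang(mid) -20.5 ang(line) -26.7 len 15.2
```

Emit:
play_rows(
  dp=[
    [0, 0, 0],
    [0, 0, 0],
    [0, 0, 0],
    [0.3, -1.3, 0],
    [0.3, -1.4, 0],
    [0.2, -1.4, 0],
    [0.2, -1.4, 0],
    [0.1, -1.4, 0],
  ],
  yaw=[0, 0, 0, -2, -2, -2, -2, -2],
)

```text
t: 13.45
ee_pos: [551.3, -162.3, 96.1]
orientation: [3.087, -0.581, 0.0]
ft_force: [1.1, 0.8, 0.3]
width: 0.4
grasp_force: 0.0
```

```bash
python3 wr.py | head -3
```

```text
t 13.5 p [ 551.4 -162.5   96.1] yang -111.5 F [ 0.1  0.4 -0.4] w 0.4
tool theta -21.5 radial 35.9 tangential 16.4
line n 192 mid [ 541.8 -176.4] rad 32.1 ang(mid) -21.6 ang(line) -26.5 len 15.3
```

Emit:
play_rows(
  dp=[
    [0, -1.0, 0],
    [0, -1.0, 0],
    [0, -1.0, 0],
    [0, -1.0, 0],
    [-0.1, -1.0, 0],
    [-0.1, -1.0, 0],
    [-0.1, -1.0, 0],
    [0, 0, 0],
  ],
  yaw=[-1.5, -1.5, -1.5, -1.5, -1.5, -1.5, -1.5, 0],
)

```text
t: 14.27
ee_pos: [550.9, -169.3, 96.0]
orientation: [3.021, -0.862, -0.0]
ft_force: [0.4, 1.7, 0.7]
width: 0.5
grasp_force: 0.9
```

```bash
python3 wr.py | head -3
```

```text
t 14.32 p [ 550.9 -169.3   96. ] yang -121.8 F [ 1.   2.2 -0.1] w 0.2
tool theta -31.8 radial 35.5 tangential 16.5
line n 179 mid [ 539.6 -180.9] rad 32.1 ang(mid) -30.6 ang(line) -34.2 len 15.2
```

Emit:
play_rows(
  dp=[
    [-0.1, -0.7, 0],
    [-0.1, -0.7, 0],
    [0, 0, 0],
    [0, 0, 0],
    [0, 0, 0],
    [0, 0, 0],
  ],
  yaw=[-1, -1, 0, 0, 0, 0],
)

```text
t: 14.92
ee_pos: [550.9, -170.8, 96.1]
orientation: [3.006, -0.912, 0.0]
ft_force: [0.7, 0.5, 1.0]
width: 0.4
grasp_force: 0.0
```

```bash
python3 wr.py | head -3
```

```text
t 14.97 p [ 550.8 -170.8   96.1] yang -123.7 F [ 0.3  0.1 -0.2] w 0.4
tool theta -33.7 radial 35.7 tangential 16.4
line n 180 mid [ 538.5 -182.1] rad 31.8 ang(mid) -33.5 ang(line) -37.3 len 14.8
```

Emit:
play_rows(
  dp=[
    [0, 0, 0],
    [0, 0, 0],
    [0, 0, 0],
    [0, 0, 0],
    [0, 0, 0],
    [0, 0, 0],
  ],
  yaw=[0, 0, 0, 0, 0, 0],
)

```text
t: 15.57
ee_pos: [550.8, -170.6, 96.1]
orientation: [3.006, -0.912, -0.0]
ft_force: [0.5, -0.1, 0.3]
width: 0.8
grasp_force: 0.0
```

```bash
python3 wr.py | head -3
```

```text
t 15.62 p [ 550.8 -170.6   96.1] yang -123.7 F [-0.3  0.7 -0.6] w 0.4
tool theta -33.7 radial 35.6 tangential 16.5
line n 182 mid [ 538.4 -182. ] rad 31.6 ang(mid) -33.5 ang(line) -37.2 len 15.2
```

Emit:
play_rows(
  dp=[
    [-0.1, -0.4, 0],
    [-0.1, -0.4, 0],
    [0, 0, 0],
    [0, 0, 0],
    [0, 0, 0],
    [0, 0, 0],
    [0, 0, 0],
    [0, 0, 0],
  ],
  yaw=[-0.5, -0.5, 0, 0, 0, 0, 0, 0],
)

```text
t: 16.38
ee_pos: [550.6, -171.4, 96.1]
orientation: [-2.998, 0.938, 0.0]
ft_force: [0.1, -0.4, -0.2]
width: 0.4
grasp_force: 0.0
```

```bash
python3 wr.py | head -3
```

```text
t 16.43 p [ 550.6 -171.4   96.1] yang -124.7 F [-0.3  0.8  0.3] w 0.7
tool theta -34.7 radial 35.6 tangential 16.4
line n 183 mid [ 537.9 -182.6] rad 31.6 ang(mid) -34.7 ang(line) -38.2 len 15.2
```

Emit:
play_rows(
  dp=[
    [-0.1, -0.4, 0],
    [-0.1, -0.4, 0],
    [0, 0, 0],
    [0, 0, 0],
    [0, 0, 0],
    [0, 0, 0],
    [0, 0, 0],
    [0, 0, 0],
  ],
  yaw=[-0.5, -0.5, 0, 0, 0, 0, 0, 0],
)

```text
t: 17.2
ee_pos: [550.4, -172.2, 96.1]
orientation: [-2.99, 0.964, -0.0]
ft_force: [0.0, -0.0, 0.2]
width: 0.2
grasp_force: 0.0
```

```bash
python3 wr.py | head -3
```

```text
t 17.25 p [ 550.4 -172.2   96.1] yang -125.7 F [-0.1 -0.3 -0. ] w 0.7
tool theta -35.7 radial 35.6 tangential 16.3
line n 189 mid [ 533.2 -187.4] rad 31.1 ang(mid) -47.1 ang(line) -51.4 len 14.5
```

Four clicks are done. I'll back off, lift and move toward the button.

Emit:
play_rows(
  dp=[
    [1.5, 2.0, 0],
    [1.5, 2.0, 0],
    [0, 0, 15],
    [0, 0, 20],
    [0, 0, 20],
    [0, 0, 10],
    [0, 0, 0],
  ],
  yaw=[0, 0, 0, 0, 0, 0, 0],
)

```text
t: 17.93
ee_pos: [555.2, -168.6, 163.5]
orientation: [-2.99, 0.964, -0.007]
ft_force: [0.2, -0.4, -0.4]
width: 0.5
grasp_force: 0.0
```

Emit:
play_rows(
  dp=[
    [-6, 25, 0],
    [-6, 26, 0],
    [-6, 26, 0],
    [-6, 26, 0],
    [-6, 26, 0],
    [-6, 26, 0],
    [0, 0, 0],
    [0, 0, 0],
  ],
  yaw=[0, 0, 0, 0, 0, 0, 0, 0],
)

```text
t: 18.6
ee_pos: [516.6, -12.2, 160.2]
orientation: [2.991, -0.96, -0.002]
ft_force: [0.9, -0.5, 0.9]
width: 0.1
grasp_force: 0.0
```

Run:
```python
from wr import *
o,im=shot('w9.png'); st()
for m in ('tab','dial_axis','start_top'):
    z={'tab':133,'dial_axis':121,'start_top':122}[m]
    print(m,[(round(x['conf'],2),np.round(x['location']),pt(im,*x['location'],z=z).round(1),pt(im,*x['location']).round(1)) for x in models.landmark_of(im,m)[:2]])
import meas
s=viewer.get_image('scene')
print([(m,pt(s,*x['location']).round(1),round(x['conf'],2)) for m in('tab','start_top') for x in models.landmark_of(s,m)[:1]])
```

```text
t 18.65 p [517.1 -13.  160.4] yang -125.7 F [ 0.4 -0.2  0.2] w 0.3
tool theta -35.7 radial -84.3 tangential 126.1
tab []
dial_axis [(0.62, array([519., 125.]), array([ 511.9, -161. ,  121. ]), array([ 511.5, -161.5,  119.9]))]
start_top [(0.97, array([310., 255.]), array([518.1,  -9.6, 122. ]), array([517.7,  -9.3, 120.5]))]
[('tab', array([ 546.1, -189.9,  138.3]), 0.64), ('start_top', array([520. , -14.5, 123.9]), 0.5)]
```

View pics/w9.png

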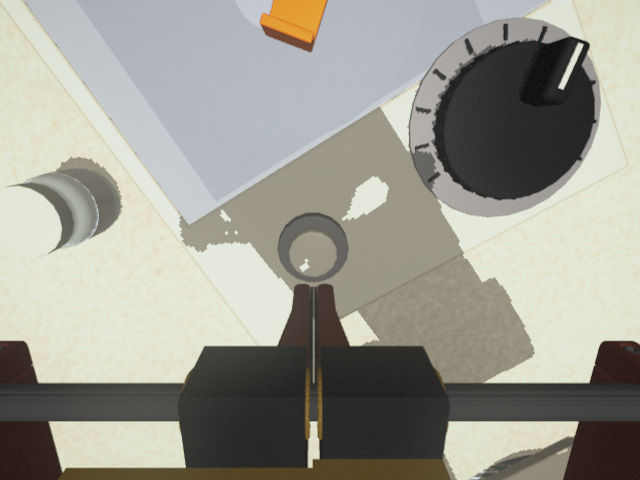

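The wrist view shows the tab (white line 562,88 → 580,45) at the seventh tick, so it has moved four clicks from the third. The button is at (313,252), just beyond the fingertips. I'll refine the button centre.

Run:
```python
from wr import *
o,im=shot(); 
P=np.array([pt(im,u,v) for v in range(200,284) for u in range(265,365)])
near=np.hypot(P[:,0]-518,P[:,1]+12)<40
h=np.histogram(P[near][:,2],bins=np.arange(96,132,2)); print(list(zip(h[1],h[0])))
b=near&(P[:,2]>117)&(P[:,2]<128); Q=P[b]; print(len(Q),Q.mean(0),Q.min(0),Q.max(0),cv2.minEnclosingCircle(Q[:,:2].astype(np.float32)))
t=viewer.get_image('top'); g=t['pixels'].mean(2)
```

```text
[(np.int64(96), np.int64(70)), (np.int64(98), np.int64(3259)), (np.int64(100), np.int64(631)), (np.int64(102), np.int64(34)), (np.int64(104), np.int64(37)), (np.int64(106), np.int64(49)), (np.int64(108), np.int64(122)), (np.int64(110), np.int64(1452)), (np.int64(112), np.int64(239)), (np.int64(114), np.int64(35)), (np.int64(116), np.int64(43)), (np.int64(118), np.int64(173)), (np.int64(120), np.int64(1404)), (np.int64(122), np.int64(194)), (np.int64(124), np.int64(0)), (np.int64(126), np.int64(0)), (np.int64(128), np.int64(0))]
1797 [517.73017697 -11.67309662 121.02081995] [500.68392188 -27.81152007 117.00844958] [533.66642834   5.63025139 123.86662586] ((516.9472045898438, -10.961803436279297), 16.950178146362305)
```

Emit:
play_rows(
  dp=[
    [0, 1.5, -15],
    [0, 0, -18],
    [0, 0, -16],
    [0, 0, -9],
    [0, 0, -5],
    [0, 0, 0],
  ],
  yaw=[0, 0, 0, 0, 0, 0],
)

```text
t: 19.55
ee_pos: [516.8, -11.8, 97.3]
orientation: [2.989, -0.964, -0.003]
ft_force: [-0.6, -0.2, 0.5]
width: 0.5
grasp_force: 0.0
```

Emit:
play_rows(
  dp=[
    [0, 0, -1],
    [0, 0, -1],
    [0, 0, -1],
    [0, 0, -1],
    [0, 0, -1],
    [0, 0, -1],
    [0, 0, -1],
    [0, 0, 0],
  ],
  yaw=[0, 0, 0, 0, 0, 0, 0, 0],
)

```text
t: 20.22
ee_pos: [517.3, -11.7, 90.9]
orientation: [2.99, -0.964, -0.0]
ft_force: [0.1, 0.1, -0.0]
width: 0.9
grasp_force: 0.0
```

Emit:
play_rows(
  dp=[
    [0, 0, -1],
    [0, 0, -1],
    [0, 0, -1],
    [0, 0, -1],
    [0, 0, 0],
  ],
  yaw=[0, 0, 0, 0, 0],
)

```text
t: 20.63
ee_pos: [517.5, -11.7, 87.1]
orientation: [-2.99, 0.964, -0.0]
ft_force: [-0.1, 0.0, 3.1]
width: 0.7
grasp_force: 1.4
```

Emit:
play_rows(
  dp=[
    [0, 0, -1],
    [0, 0, -1],
    [0, 0, 0],
    [0, 0, 0],
  ],
  yaw=[0, 0, 0, 0],
)

```text
t: 20.97
ee_pos: [517.5, -11.7, 85.1]
orientation: [-2.99, 0.964, -0.0]
ft_force: [-0.8, 0.1, 4.3]
width: 0.8
grasp_force: 2.0
```

Emit:
play_rows(
  dp=[
    [0, 0, -1],
    [0, 0, 0],
    [0, 0, 0],
  ],
  yaw=[0, 0, 0],
)

```text
t: 21.22
ee_pos: [517.5, -11.7, 84.1]
orientation: [-2.99, 0.964, -0.0]
ft_force: [-0.6, 0.9, 4.2]
width: 0.6
grasp_force: 2.3
```

Emit:
play_rows(
  dp=[
    [0, 0, -0.5],
    [0, 0, -0.5],
    [0, 0, 0],
    [0, 0, 0],
  ],
  yaw=[0, 0, 0, 0],
)

```text
t: 21.55
ee_pos: [517.5, -11.7, 83.6]
orientation: [-2.99, 0.964, -0.001]
ft_force: [-2.8, -0.3, 9.8]
width: 0.7
grasp_force: 5.3
```

Emit:
play_rows(
  dp=[
    [0, 0, -0.5],
    [0, 0, 0],
    [0, 0, 0],
  ],
  yaw=[0, 0, 0],
)

```text
t: 21.8
ee_pos: [517.6, -11.8, 83.5]
orientation: [-2.99, 0.964, -0.001]
ft_force: [-3.8, 0.7, 15.1]
width: 0.4
grasp_force: 7.6
```

The force climbs steeply at the end of travel, so the button is bottomed. I'll lift off.

Emit:
play_rows(
  dp=[
    [0, 0, 2],
    [0, 0, 4],
    [0, 0, 10],
    [0, 0, 20],
    [0, 0, 25],
    [0, 0, 15],
    [0, 0, 0],
  ],
  yaw=[0, 0, 0, 0, 0, 0, 0],
)

```text
t: 22.38
ee_pos: [519.4, -11.8, 161.8]
orientation: [-2.989, 0.964, -0.008]
ft_force: [0.2, -0.4, -0.2]
width: 0.6
grasp_force: 0.0
```

Emit:
play_rows(
  dp=[
    [-15, 10, 5],
    [-20, 10, 5],
    [-20, 10, 5],
    [-20, 10, 5],
    [-15, 10, 5],
    [0, 0, 0],
    [0, 0, 0],
  ],
  yaw=[0, 0, 0, 0, 0, 0, 0],
)

```text
t: 22.97
ee_pos: [427.0, 38.5, 183.4]
orientation: [2.99, -0.962, 0.0]
ft_force: [0.2, -0.3, 0.3]
width: 0.3
grasp_force: 0.0
```

Run:
```python
from wr import *
o,im=shot(); st()
P=np.array([pt(im,u,v) for v in range(0,480,2) for u in range(0,640,2)])
b=(np.hypot(P[:,0]-517.2,P[:,1]+11.2)<14); print('button top z',np.median(P[b][:,2]),b.sum())
T=(P[:,2]>140)&(P[:,2]<150)&(np.hypot(P[:,0]-512,P[:,1]+164)<50); Q=P[T][:,:2]
if len(Q): m=Q.mean(0); print('tab top',m.round(1),len(Q),'ang',np.degrees(np.arctan2(m[1]+163.5,m[0]-512)))
s=viewer.get_image('scene')
P=np.array([pt(s,u,v) for v in range(180,260) for u in range(180,280)])
T=(P[:,2]>138)&(P[:,2]<152)&(np.hypot(P[:,0]-515,P[:,1]+162)<50); Q=P[T][:,:2]; 
if len(Q): m=Q.mean(0); print('scene tab top',m.round(1),len(Q))
print([(m,pt(s,*x['location']).round(1)) for m in('tab','bracket','jar','wrench') for x in models.landmark_of(s,m)[:1]])
```

```text
t 23.02 p [427.7  38.2 183.4] yang -125.7 F [-0.6 -0.1  0.3] w 0.0
tool theta -35.7 radial -186.8 tangential 115.5
button top z 121.34919623226772 394
scene tab top [ 535.2 -182.6] 156
[('tab', array([ 543.1, -192.4,  138.6])), ('bracket', array([659.9, -92.1, 105.8])), ('jar', array([687. , 155.8,  28.6])), ('wrench', array([ 614.9, -312.6,    4.2]))]
```

```bash
python3 -c "
from workcell import ticket
print(ticket.close_job())"
```

```text
the job is handed in; nothing more can be done
None
```

I pushed the dial four clicks clockwise, then pressed the start button fully down; it sprang back up. The bracket, jar and wrench read within about 5 mm of their first positions, and I've handed the job in; no verdict came back.

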